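# Sort two closed cartons by the weight left in them

## Task

The two white cartons on the blue mat look alike, but one cannot see how much is left in them: lift each to feel its weight. Stand every carton that weighs more than 400 g upright on the wooden chopping board, and every lighter one upright in the grey tray for refilling; both may belong in the same place. Do not tip a carton over, and leave the other things where they are.

Things in the scene. Friction and masses are not known exactly. Their poses are not given: they have to be found in the camera images.
- carton_a: closed white cardboard carton with a red dot near the top, 49 (its x) x 89 (its y) x 135 mm high, upright on the blue mat; origin at the centre of its underside. Its twin looks the same. Each has its own hidden weight, 120 to 680 g, new at every start, so it must be felt: lifted, it adds 1.2 to 6.7 N of downward force on the tool (400 g: 3.9 N). Within 40 g of 400 g either place is right
- carton_b: the other carton, same shape, size, origin and range of weights as carton_a
- board: brown wooden chopping board lying flat and fixed, 180 (its x) x 265 (its y) x 21 mm high; origin at the centre of its underside (top 21 mm above the worktop). Left or right of the mat, the tray on the other side. Empty; room for both cartons, e.g. side by side at x = -45 and +45, y = +50 mm, their x along its x (y points to the worktop's front edge)
- tray: low grey plastic tray, fixed, 180 (its x) x 250 (its y) mm and 25 mm high over the rim, walls and floor 5 mm thick, a small lug outside each short end; origin at the centre of its underside; inner floor 170 x 240 mm, 5 mm above the worktop. Empty; room for both cartons, e.g. side by side at x = -45 and +45, y = +50 mm, their x along its x (y points to the worktop's front edge)
- mat: thin blue fabric place mat, fixed, 260 (its x) x 170 (its y) x 3 mm, on which the two cartons stand at first; origin at the centre of its underside on the worktop. Round the work: a tall fridge at the right end of the worktop (draw the arm in before swinging across from its start) and cabinets over its back half (keep the wrist over the front half)
- canister_small: bystander: white lidded canister, 87 mm across, 105 mm high, at the back
- bottle: bystander: clear bottle with green cap, 52 x 86 x 219 mm high, at the back
- mill: bystander: turned wooden pepper mill, 58 mm across, 170 mm high, at the back
- jar: bystander: glass jar with yellow lid, 73 mm across, 91 mm high, at the back

How it is judged:
By the outcome, as a careful person would: the job done as asked, in the order asked, and still so for the second after the job is handed in, with the robot touching nothing.
It also fails if it takes over 54 s, if anything falls off the work surface, if the arm or the gripper's body presses on something with over 40 N, if the wrist force passes 120 N, or if a joint passes its speed limit or range.

## Robot

A 6-joint arm with a two-finger parallel gripper is mounted at the origin on a cart in front of the work surface, level with it; the furniture and walls round the work are solid. World frame = base frame: x ahead of the robot, y to its left, z up, the work surface at z = 0. Lengths are in m, angles in rad, forces in N, time in s.
With the tool pointing down it reaches from about 0.35 to 0.775 m from the base axis. Payload 7.3 kg.
Tool frame: the origin (TCP) lies at the very end of the fingers, on their centre line; the grasp point (between the pads) lies 19 mm behind it (pinch_z is the distance from the TCP to the grasp point, in m); z points along the fingers, y is the line along which they close (so a half turn about z gives the same grasp; the last joint's range is limited). The gripper opens to 92 mm and grips with 3 to 60 N. Pads are 19 mm wide; open, the fingers measure 130 mm over their backs; the gripper's body (75 mm by 190 mm) begins 47 mm behind the grasp point.
Start: joints at [-1.435, 0.342, 1.524, -0, 1.275, -0.146], TCP at [0.146, -0.504, 0.193] pointing down, gripper open.
Joint ranges: [-2.53, 2.53], [-0.77, 2.02], [0.04, 2.7], [-1, 4.14], [0.28, 2.66], [-3.11, 3.11]. Speed limits (rad/s): [2.57, 2.57, 3.14, 3.14, 3.14, 3.14].

## Interface

Orientations are given as [roll, pitch, yaw] about the fixed x, y, z axes, in that order (R = Rz(yaw) Ry(pitch) Rx(roll)).
In Python, from cell import * gives the robot as it stands.
- The arm moves only by the tool arm_command, never from a script. Its arguments are lists of equal length, an entry for each row: "fingers": the gripper command: -1 is fully open, 1 is shut, values between are in proportion; "travel": the shift along the tool's x, y, z in m, a list of three; "dr": the turn, a rotation vector about the tool's x, y, z in degrees, a list of three. In form: {"fingers": [fingers, ...], "travel": [[x, y, z], ...], "dr": [[wx, wy, wz], ...]}. A call has 1 to 8 rows; each row is the pose to reach, as a shift and turn from the pose commanded when the call began, along the tool's axes at that moment; what a row does not reach only later rows make up. A row lasts 1/12 s, in which the tool goes at most 41.7 mm and 7.16 degrees, less where a joint would pass 70% of its speed; a pose out of reach is approached as far as the arm can. A call with a gripper value outside its range is refused whole. The fingers move at their own pace and stop on an object; "squeeze" is the grip in N (left out, the last holds). Time passes only in rows, so rows that repeat a pose let the fingers close. It gives the time, the measured TCP pose, the force, the opening and the grip force at its end, in the units of the state.
- observe(): the state, without advancing time (a new reading comes with each control period).
- read_camera(name): name is "scene" or "top"; returns a dict with "color" (384x512x3 uint8, blue, green, red), "z_map" (384x512 float32, m along the optical axis (not along the pixel's ray), 0 where there is no reading), "fx", "fy", "cx", "cy" (pixels), "R" (3x3) and "t" (3): a world point X has camera coordinates R X + t. Camera axes: x right, y down, z forward; pixel columns grow to the right and rows downward; lengths in m; the calibration is good to about 2 mm. A picture is of the moment at which its call begins.
- hand_in(): hands the job in; it is judged then, once.
The state is a dict: "time": time; "qpos": joint angles; "qvel": joint speeds; "joint_efforts": joint torques, N m; "tool_pos": TCP position; "tool_rot": TCP orientation; "contact_force": force on the tool from outside, world axes, zero at the start; "torque": the same for the moment, N m; "opening": finger opening in m; "grip_force": force on a finger pad.
Only numpy, scipy, OpenCV 4.12 (cv2) and the standard library are available. Lean on these libraries where they do the work, as an engineer would, in place of code of your own. Each camera call takes 0.05 s, during which the arm holds its last target. There are 200 camera calls.

## Working session

There is one attempt and no reset: what is moved stays moved. The work goes in short steps, Python scripts to look and compute and a tool call to move; the robot and the scene stay as the last step left them, time stands still between calls to the robot, and variables do not carry over. Pictures are saved under pics/ and viewed, at most 10 in all, crops included, and the job is handed in when it is done.

Besides the shell and the picture viewer there is one more tool, called after "Request:" in YAML: its name, and indented under it one key for each argument. arm_command: Moves the arm, as the interface text tells. Its arguments: {"type":"object","properties":{"fingers":{"type":"array","items":{"type":"number"}},"travel":{"type":"array","items":{"type":"array","items":{"type":"number"}}},"dr":{"type":"array","items":{"type":"array","items":{"type":"number"}}},"squeeze":{"type":"number"}},"required":["fingers","travel","dr"]}

```bash
mkdir -p pics; ls
python3 - <<'E'
from cell import *
import cv2,numpy as np
s=observe();print({k:np.round(v,3) for k,v in s.items()})
for n in("scene","top"):
    c=read_camera(n);cv2.imwrite(f"pics/{n}0.png",c["color"]);np.savez(f"{n}0.npz",**c)
    print(n,c["fx"],c["cx"],c["cy"],np.round(-c["R"].T@c["t"],3))
E
```

```text
pics
{'time': np.float64(0.0), 'qpos': array([-1.435,  0.343,  1.525,  0.   ,  1.275, -0.146]), 'qvel': array([-0.001, -0.   ,  0.001, -0.001, -0.   , -0.001]), 'joint_efforts': array([ 2.0000e-03, -4.3124e+01, -2.4422e+01,  7.2000e-02,  5.6000e-02,
       -0.0000e+00]), 'tool_pos': array([ 0.146, -0.504,  0.192]), 'tool_rot': array([-3.14 , -0.   ,  0.282]), 'contact_force': array([ 0.253, -0.981, -0.208]), 'torque': array([ 0.059,  0.016, -0.002]), 'grip_force': np.float64(0.0), 'opening': np.float64(0.092)}
scene 473.24252480633254 255.0443669739232 190.32348118282533 [-0.324  0.867  0.739]
top 379.43196241889484 252.25428093984382 196.0466844393977 [0.386 0.117 0.965]
```

View pics/scene0.png

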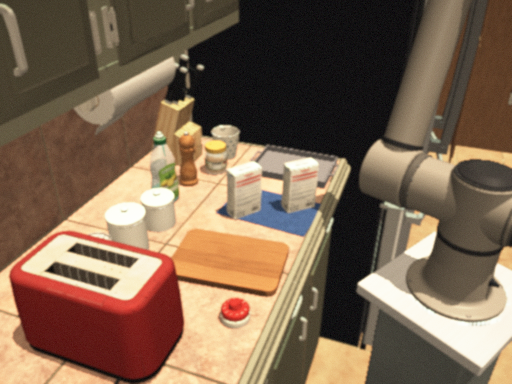

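View pics/top0.png

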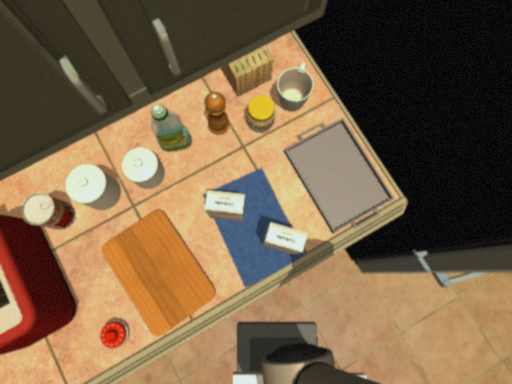

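The scene picture shows the board at about (230,260), the mat with two cartons at (244,190) and (299,186), and the tray at (295,165). In the top view the cartons are at (225,205) and (286,238), the board at (158,270) and the tray at (337,175).

```bash
cat > h.py <<'E'
import numpy as np,cv2
def world(c):
    z=c["z_map"];v,u=np.mgrid[:384,:512]
    P=np.stack([(u-c["cx"])/c["fx"]*z,(v-c["cy"])/c["fy"]*z,z],-1)
    W=(P-c["t"])@c["R"]; W[z==0]=np.nan
    return W
def rect(xy):
    (x,y),(w,h),a=cv2.minAreaRect(xy.astype(np.float32))
    if w<h: w,h,a=h,w,a+90
    return np.round([x,y,w,h,a%180],4)   # a: direction of long side, deg
def blobs(W,m,minpx=150):
    m=cv2.morphologyEx(m.astype(np.uint8),cv2.MORPH_OPEN,np.ones((3,3)))
    n,l,s,c=cv2.connectedComponentsWithStats(m)
    for i in range(1,n):
        if s[i,4]>=minpx:
            P=W[l==i];print(s[i,4],np.round(c[i]),"x,y,long,short,ang",rect(P[:,:2]),"z",np.round(np.nanmedian(P[:,2]),3))
E
python3 - <<'E'
from h import *
c=dict(np.load("top0.npz"));W=world(c);Z=W[...,2]
hsv=cv2.cvtColor(c["color"],cv2.COLOR_BGR2HSV);H,S,V=np.moveaxis(hsv,-1,0)
roi=np.zeros(Z.shape,bool);roi[100:340,90:410]=1
print("tall");blobs(W,roi&(Z>.11)&(Z<.16))
print("board");blobs(W,roi&(Z>.014)&(Z<.03)&(S>110)&(H<25),500)
print("mat");blobs(W,roi&(H>100)&(H<125)&(S>100)&(Z<.02),500)
print("tray");blobs(W,roi&(S<70)&(Z>-.005)&(Z<.035)&(V<170),500)
for p in [(225,205),(286,238),(158,270),(337,175),(250,230)]:print(p,np.round(W[p[1],p[0]],3),hsv[p[1],p[0]])
c=dict(np.load("scene0.npz"));W=world(c);Z=W[...,2];roi=np.zeros(Z.shape,bool);roi[140:240,200:340]=1
print("scene");blobs(W,roi&(Z>.127)&(Z<.16)&(W[...,0]<.9),20)
E
```

```text
tall
297 [215. 107.] x,y,long,short,ang [7.66700e-01 2.02700e-01 4.75000e-02 2.82000e-02 9.26268e+01] z 0.145
694 [391. 127.] x,y,long,short,ang [ 7.21200e-01 -2.06600e-01  1.67800e-01  4.70000e-03  2.99383e+01] z 0.134
399 [169. 129.] x,y,long,short,ang [7.174000e-01 3.141000e-01 7.160000e-02 3.580000e-02 1.132307e+02] z 0.138
286 [ 95. 182.] x,y,long,short,ang [0.5916 0.4748 0.0763 0.0305 4.5347] z 0.113
827 [225. 203.] x,y,long,short,ang [5.39400e-01 1.76600e-01 8.51000e-02 4.55000e-02 8.39095e+01] z 0.139
831 [286. 238.] x,y,long,short,ang [4.62200e-01 4.18000e-02 8.63000e-02 4.50000e-02 7.39852e+01] z 0.139
board
7985 [158. 273.] x,y,long,short,ang [ 0.3902  0.3453  0.2651  0.1805 35.5791] z 0.019
mat
4164 [254. 230.] x,y,long,short,ang [ 0.5042  0.1113  0.2534  0.1616 25.0391] z 0.002
tray
6464 [338. 175.] x,y,long,short,ang [ 0.6396 -0.1043  0.256   0.1794 29.1081] z 0.004
(225, 205) [0.533 0.175 0.138] [ 43  28 212]
(286, 238) [0.461 0.041 0.138] [ 26  28 179]
(158, 270) [0.392 0.345 0.019] [ 15 192 187]
(337, 175) [ 0.638 -0.107  0.003] [ 17  44 162]
(250, 230) [0.493 0.12  0.002] [107 116 123]
scene
360 [301. 166.] x,y,long,short,ang [4.59400e-01 4.10000e-02 8.80000e-02 4.87000e-02 7.51628e+01] z 0.138
372 [244. 170.] x,y,long,short,ang [5.36300e-01 1.77300e-01 8.70000e-02 4.91000e-02 7.97531e+01] z 0.138
```

```bash
cat >> h.py <<'E'
def go(p,yaw,s=None):
    """travel (m) and dr z (deg) from the present pose to TCP p, yaw deg"""
    from scipy.spatial.transform import Rotation as Ro
    if s is None:
        from cell import observe; s=observe()
    R=Ro.from_euler("xyz",s["tool_rot"]);T=Ro.from_euler("xyz",[np.pi,0,np.radians(yaw)])
    print("t",round(float(s["time"]),2),"travel",np.round(R.inv().apply(np.array(p)-s["tool_pos"]),4),"dr",np.round(np.degrees((R.inv()*T).as_rotvec()),1))
E
python3 - <<'E'
from h import *
for n,pts in (("top",[(400,100),(410,190),(360,265),(400,250),(440,255),(440,275),(470,200),(500,280),(450,330)]),("scene",[(250,80),(300,120),(350,160),(380,20),(345,200)])):
    c=dict(np.load(n+"0.npz"));W=world(c)
    for p in pts:print(n,p,np.round(W[p[1],p[0]],3))
c=dict(np.load("top0.npz"));W=world(c);P=W[(W[...,1]<0)&(W[...,2]>.2)&(W[...,0]>0.1)]
r=np.hypot(P[:,0],P[:,1]);print(len(P));i=np.argsort(r)[::200][:25];print(np.round(np.c_[P[i],r[i]],3))
go((.461,.0415,.2),74.5)
E
```

```text
top (400, 100) [ 0.744 -0.195  0.224]
top (410, 190) [ 0.592 -0.282  0.035]
top (360, 265) [ 0.423 -0.38  -0.793]
top (400, 250) [ 0.459 -0.358 -0.253]
top (440, 255) [ 0.434 -0.379 -0.04 ]
top (440, 275) [ 0.382 -0.454 -0.203]
top (470, 200) [ 0.53  -0.319  0.224]
top (500, 280) [ 0.357 -1.087 -0.908]
top (450, 330) [ 0.126 -0.822 -0.908]
scene (250, 80) [ 0.872 -0.118  0.233]
scene (300, 120) [ 0.716 -0.208  0.116]
scene (350, 160) [ 0.56  -0.302 -0.004]
scene (380, 20) [ 0.531 -0.322  0.455]
scene (345, 200) [ 0.564 -0.307 -0.169]
26393
[[ 0.223 -0.031  0.246  0.225]
 [ 0.238 -0.001  0.315  0.238]
 [ 0.24  -0.023  0.354  0.242]
 [ 0.246 -0.013  0.261  0.246]
 [ 0.416 -0.387  0.223  0.568]
 [ 0.453 -0.361  0.218  0.58 ]
 [ 0.467 -0.352  0.267  0.585]
 [ 0.442 -0.39   0.217  0.589]
 [ 0.484 -0.345  0.24   0.594]
 [ 0.494 -0.338  0.248  0.599]
 [ 0.501 -0.336  0.302  0.603]
 [ 0.511 -0.327  0.25   0.607]
 [ 0.517 -0.325  0.27   0.611]
 [ 0.523 -0.323  0.24   0.615]
 [ 0.531 -0.316  0.229  0.618]
 [ 0.537 -0.312  0.331  0.622]
 [ 0.543 -0.31   0.331  0.625]
 [ 0.549 -0.305  0.304  0.628]
 [ 0.554 -0.302  0.335  0.631]
 [ 0.558 -0.302  0.313  0.634]
 [ 0.563 -0.298  0.371  0.637]
 [ 0.568 -0.295  0.388  0.64 ]
 [ 0.572 -0.294  0.237  0.643]
 [ 0.576 -0.291  0.367  0.646]
 [ 0.582 -0.287  0.345  0.648]]
t 0.1 travel [ 0.4543 -0.4363 -0.007 ] dr [ -0.1  -0.  -58.4]
```

Request:
arm_command:
  fingers: [-1,-1,-1,-1,-1,-1,-1,-1]
  travel:
    - [0.063,-0.131,0]
    - [0.063,-0.131,0]
    - [0.063,-0.131,0]
    - [0.063,-0.131,0]
    - [0.224,-0.22,0]
    - [0.224,-0.22,0]
    - [0.224,-0.22,0]
    - [0.224,-0.22,0]
  dr:
    - [0,0,-7]
    - [0,0,-14]
    - [0,0,-21]
    - [0,0,-28]
    - [0,0,-35]
    - [0,0,-42]
    - [0,0,-49]
    - [0,0,-56]

```text
time: 0.77
tool_pos: [0.2885, -0.2413, 0.1929]
tool_rot: [3.141, 0.0, 1.264]
contact_force: [1.2, -0.8, 0.3]
opening: 0.0921
grip_force: 0.0
```

```bash
python3 -c "
from h import *
go((.4605,.0415,.20),74.5)"
```

```text
t 0.77 travel [ 0.3216  0.0786 -0.0071] dr [ 0.   0.  -2.1]
```

Request:
arm_command:
  fingers: [-1,-1,-1,-1,-1,-1,-1,-1]
  travel:
    - [0.31,0.076,-0.007]
    - [0.31,0.076,-0.007]
    - [0.31,0.076,-0.007]
    - [0.31,0.076,-0.007]
    - [0.31,0.076,-0.007]
    - [0.31,0.076,-0.007]
    - [0.31,0.076,-0.007]
    - [0.31,0.076,-0.007]
  dr:
    - [0,0,-1]
    - [0,0,-1]
    - [0,0,-1]
    - [0,0,-1]
    - [0,0,-1]
    - [0,0,-1]
    - [0,0,-1]
    - [0,0,-1]

```text
time: 1.43
tool_pos: [0.4562, 0.0321, 0.1998]
tool_rot: [3.142, -0.001, 1.279]
contact_force: [-0.1, -0.1, 0.2]
opening: 0.0918
grip_force: 0.0
```

Request:
arm_command:
  fingers: [-1,-1]
  travel:
    - [0,0,0]
    - [0,0,0]
  dr:
    - [0,0,0]
    - [0,0,0]

```text
time: 1.6
tool_pos: [0.4551, 0.03, 0.1993]
tool_rot: [-3.14, 0.001, 1.28]
contact_force: [0.1, -0.6, -0.1]
opening: 0.092
grip_force: 0.0
```

```bash
python3 -c "
from h import *
go((.4605,.0415,.09),74.5)"
```

```text
t 1.6 travel [0.0127 0.002  0.1093] dr [-0.1  0.  -1.2]
```

Request:
arm_command:
  fingers: [-1,-1,-1,-1,-1,-1,-1,-1]
  travel:
    - [0.0127,0.002,0.01]
    - [0.0127,0.002,0.03]
    - [0.0127,0.002,0.05]
    - [0.0127,0.002,0.07]
    - [0.0127,0.002,0.09]
    - [0.0127,0.002,0.109]
    - [0.0127,0.002,0.109]
    - [0.0127,0.002,0.109]
  dr:
    - [0,0,-1.2]
    - [0,0,-1.2]
    - [0,0,-1.2]
    - [0,0,-1.2]
    - [0,0,-1.2]
    - [0,0,-1.2]
    - [0,0,-1.2]
    - [0,0,-1.2]

```text
time: 2.27
tool_pos: [0.4598, 0.0394, 0.0906]
tool_rot: [-3.139, 0.001, 1.296]
contact_force: [0.1, 0.6, 0.7]
opening: 0.0923
grip_force: 0.0
```

```bash
cat >> h.py <<'E'
def feel(n=8):
    from cell import observe,read_camera
    F=[]
    for i in range(n): read_camera("top");F.append(observe()["contact_force"])
    F=np.array(F);s=observe();print("F",np.round(F.mean(0),2),"sd",np.round(F.std(0),2),"open",s["opening"],"grip",s["grip_force"],"tcp",np.round(s["tool_pos"],4),"t",s["time"])
E
python3 -c "
from h import *
feel()"
```

```text
F [ 0.03 -0.28  0.1 ] sd [0.35 0.71 0.47] open 0.09180550879524639 grip 0.0 tcp [0.4611 0.0404 0.0915] t 2.6667
```

Request:
arm_command:
  fingers: [1,1,1,1,1,1,1,1]
  travel:
    - [0,0,0]
    - [0,0,0]
    - [0,0,0]
    - [0,0,0]
    - [0,0,0]
    - [0,0,0]
    - [0,0,0]
    - [0,0,0]
  dr:
    - [0,0,0]
    - [0,0,0]
    - [0,0,0]
    - [0,0,0]
    - [0,0,0]
    - [0,0,0]
    - [0,0,0]
    - [0,0,0]
  squeeze: 25

```text
time: 3.33
tool_pos: [0.4612, 0.0403, 0.091]
tool_rot: [3.141, -0.0, 1.297]
contact_force: [1.7, -0.2, -0.3]
opening: 0.0488
grip_force: 25.0
```

Request:
arm_command:
  fingers: [1,1,1,1,1,1,1,1]
  travel:
    - [0,0,-0.005]
    - [0,0,-0.012]
    - [0,0,-0.02]
    - [0,0,-0.03]
    - [0,0,-0.04]
    - [0,0,-0.04]
    - [0,0,-0.04]
    - [0,0,-0.04]
  dr:
    - [0,0,0]
    - [0,0,0]
    - [0,0,0]
    - [0,0,0]
    - [0,0,0]
    - [0,0,0]
    - [0,0,0]
    - [0,0,0]

```text
time: 4.0
tool_pos: [0.4603, 0.0405, 0.1306]
tool_rot: [-3.141, 0.0, 1.298]
contact_force: [0.4, -0.9, -6.1]
opening: 0.0488
grip_force: 25.0
```

```bash
python3 -c "
from h import *
feel(16)
for p,y in(((.323,.353,.17),35.6),((.375,.279,.17),35.6),((.60,-.12,.17),119)): go(p,y)"
```

```text
F [ 0.   -0.01 -5.68] sd [0.45 0.36 0.27] open 0.04885507331300497 grip 24.95396465063095 tcp [0.4608 0.0404 0.1309] t 4.8
t 4.8 travel [ 0.2638 -0.217  -0.0391] dr [ 0.   0.  38.7]
t 4.8 travel [ 0.2066 -0.147  -0.0391] dr [ 0.   0.  38.7]
t 4.8 travel [-0.1169  0.1773 -0.039 ] dr [  0.    0.  -44.7]
```

Request:
arm_command:
  fingers: [1,1,1,1,1,1,1,1]
  travel:
    - [0.01,-0.008,-0.015]
    - [0.03,-0.024,-0.03]
    - [0.055,-0.043,-0.03]
    - [0.08,-0.063,-0.03]
    - [0.105,-0.082,-0.03]
    - [0.13,-0.102,-0.03]
    - [0.155,-0.122,-0.03]
    - [0.18,-0.141,-0.03]
  dr:
    - [0,0,1]
    - [0,0,4]
    - [0,0,8]
    - [0,0,12]
    - [0,0,16]
    - [0,0,20]
    - [0,0,24]
    - [0,0,28]

```text
time: 5.47
tool_pos: [0.3726, 0.2531, 0.161]
tool_rot: [3.142, -0.0, 0.805]
contact_force: [1.2, 0.9, -5.6]
opening: 0.0489
grip_force: 25.0
```

```bash
python3 -c "
from h import *
go((.3255,.3664,.16),35.6)"
```

```text
t 5.47 travel [ 0.0491 -0.1125  0.001 ] dr [ 0.  -0.  10.5]
```

Request:
arm_command:
  fingers: [1,1,1,1,1,1,1,1]
  travel:
    - [0.012,-0.027,0]
    - [0.024,-0.055,0]
    - [0.036,-0.082,0]
    - [0.042,-0.097,0]
    - [0.045,-0.103,0]
    - [0.045,-0.103,0]
    - [0.045,-0.103,0]
    - [0.045,-0.103,0]
  dr:
    - [0,0,4]
    - [0,0,8]
    - [0,0,10]
    - [0,0,10]
    - [0,0,10]
    - [0,0,10]
    - [0,0,10]
    - [0,0,10]

```text
time: 6.13
tool_pos: [0.3305, 0.3545, 0.1608]
tool_rot: [3.141, 0.0, 0.634]
contact_force: [-0.2, 0.6, -6.1]
opening: 0.0488
grip_force: 25.0
```

```bash
python3 -c "
from h import *
go((.3255,.3664,.1095),35.6);feel(3)"
```

```text
t 6.13 travel [ 0.003  -0.0126  0.0513] dr [0.  0.  0.7]
F [-0.61  0.32 -5.39] sd [0.4  0.24 0.2 ] open 0.048624095210324784 grip 24.966657757759094 tcp [0.3307 0.3546 0.1609] t 6.2833
```

Correct the last centimetre and go down slowly, stopping just on the board.

Request:
arm_command:
  fingers: [1,1,1,1,1,1,1,1]
  travel:
    - [0.003,-0.01,0.01]
    - [0.003,-0.01,0.022]
    - [0.003,-0.01,0.034]
    - [0.003,-0.01,0.042]
    - [0.003,-0.01,0.047]
    - [0.003,-0.01,0.05]
    - [0.003,-0.01,0.051]
    - [0.003,-0.01,0.051]
  dr:
    - [0,0,0.5]
    - [0,0,0.5]
    - [0,0,0.5]
    - [0,0,0.5]
    - [0,0,0.5]
    - [0,0,0.5]
    - [0,0,0.5]
    - [0,0,0.5]

```text
time: 6.95
tool_pos: [0.3269, 0.3653, 0.11]
tool_rot: [3.142, -0.0, 0.625]
contact_force: [-0.2, -0.2, -5.9]
opening: 0.0488
grip_force: 25.0
```

```bash
python3 -c "
from h import *
feel(3)"
```

```text
F [-0.03 -0.28 -6.01] sd [0.89 1.   0.48] open 0.04863223897988867 grip 24.96670424938202 tcp [0.3269 0.3655 0.1104] t 7.1
```

Request:
arm_command:
  fingers: [1,1,1]
  travel:
    - [0,0,0.0015]
    - [0,0,0.0015]
    - [0,0,0.0015]
  dr:
    - [0,0,0]
    - [0,0,0]
    - [0,0,0]

```text
time: 7.35
tool_pos: [0.3269, 0.3655, 0.1093]
tool_rot: [3.142, -0.002, 0.626]
contact_force: [-1.6, -2.4, 5.2]
opening: 0.0488
grip_force: 25.0
```

```bash
python3 -c "
from h import *
feel(3)"
```

```text
F [-2.01 -2.45  6.54] sd [0.49 0.6  0.81] open 0.04831712836055314 grip 24.99170422554016 tcp [0.3269 0.3654 0.1093] t 7.5
```

Request:
arm_command:
  fingers: [-1,-1,-1,-1,-1,-1,-1,-1]
  travel:
    - [0,0,0]
    - [0,0,0]
    - [0,0,0]
    - [0,0,0]
    - [0,0,0]
    - [0,0,0]
    - [0,0,0]
    - [0,0,-0.01]
  dr:
    - [0,0,0]
    - [0,0,0]
    - [0,0,0]
    - [0,0,0]
    - [0,0,0]
    - [0,0,0]
    - [0,0,0]
    - [0,0,0]

```text
time: 8.17
tool_pos: [0.3257, 0.3645, 0.117]
tool_rot: [3.141, 0.003, 0.626]
contact_force: [0.5, 0.7, -0.3]
opening: 0.0911
grip_force: 0.0
```

Request:
arm_command:
  fingers: [-1,-1,-1,-1,-1,-1]
  travel:
    - [0,0,-0.02]
    - [0,0,-0.05]
    - [0,0,-0.09]
    - [0,0,-0.1]
    - [0,0,-0.1]
    - [0,0,-0.1]
  dr:
    - [0,0,0]
    - [0,0,0]
    - [0,0,0]
    - [0,0,0]
    - [0,0,0]
    - [0,0,0]

```text
time: 8.67
tool_pos: [0.3266, 0.3653, 0.2185]
tool_rot: [3.142, -0.001, 0.626]
contact_force: [-0.8, -0.8, -0.5]
opening: 0.0918
grip_force: 0.0
```

Run:
```python
from h import *
from cell import *
c=read_camera("top");W=world(c);Z=W[...,2]
blobs(W,(Z>.12)&(Z<.17)&(np.hypot(W[...,0]-.44,W[...,1]-.26)<.18))
c=read_camera("scene");W=world(c);Z=W[...,2]
blobs(W,(Z>.127)&(Z<.17)&(np.hypot(W[...,0]-.44,W[...,1]-.26)<.18)&(c["color"].min(-1)>110),20)
cv2.imwrite("pics/s1.png",c["color"])
go((.538,.177,.209),82)
```

```text
796 [225. 203.] x,y,long,short,ang [5.39700e-01 1.76600e-01 8.53000e-02 4.51000e-02 8.41412e+01] z 0.139
329 [141. 313.] x,y,long,short,ang [3.044000e-01 3.471000e-01 4.440000e-02 3.070000e-02 1.226199e+02] z 0.157
98 [255. 168.] x,y,long,short,ang [5.286000e-01 1.450000e-01 5.210000e-02 2.410000e-02 1.404427e+02] z 0.138
600 [236. 227.] x,y,long,short,ang [ 0.3244  0.3636  0.0856  0.0472 36.3456] z 0.156
t 8.77 travel [0.062  0.2763 0.0079] dr [ -0.    0.1 -46.2]
```

View pics/s1.png

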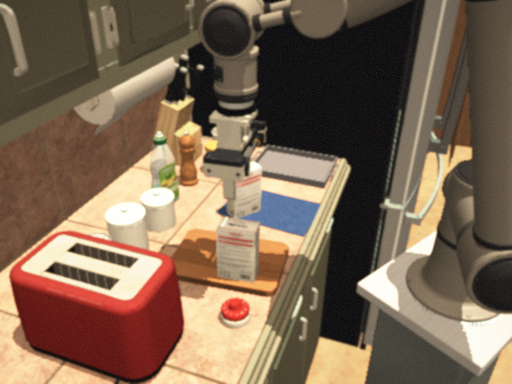

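The carton stands upright on the board at (238,250); the other is still on the mat at (246,190). I'm moving to the second carton.

Request:
arm_command:
  fingers: [-1,-1,-1,-1,-1,-1,-1,-1]
  travel:
    - [0.062,0.276,0]
    - [0.062,0.276,0]
    - [0.062,0.276,0]
    - [0.062,0.276,0]
    - [0.062,0.276,0]
    - [0.062,0.276,0]
    - [0.062,0.276,0]
    - [0.062,0.276,0]
  dr:
    - [0,0,-46]
    - [0,0,-46]
    - [0,0,-46]
    - [0,0,-46]
    - [0,0,-46]
    - [0,0,-46]
    - [0,0,-46]
    - [0,0,-46]

```text
time: 9.43
tool_pos: [0.5411, 0.1737, 0.2161]
tool_rot: [-3.14, 0.002, 1.432]
contact_force: [-1.0, 0.0, 1.0]
opening: 0.092
grip_force: 0.0
```

Request:
arm_command:
  fingers: [-1,-1]
  travel:
    - [0,0,0]
    - [0,0,0]
  dr:
    - [0,0,0]
    - [0,0,0]

```text
time: 9.6
tool_pos: [0.5378, 0.1775, 0.2166]
tool_rot: [-3.138, 0.001, 1.425]
contact_force: [-0.0, -0.0, -0.7]
opening: 0.0916
grip_force: 0.0
```

```bash
python3 -c "
from h import *
go((.5375,.177,.0915),82)"
```

```text
t 9.6 travel [-0.0004  0.0002  0.1251] dr [-0.2  0.  -0.3]
```

Request:
arm_command:
  fingers: [-1,-1,-1,-1,-1,-1,-1,-1]
  travel:
    - [0,0,0.015]
    - [0,0,0.035]
    - [0,0,0.055]
    - [0,0,0.08]
    - [0,0,0.105]
    - [0,0,0.125]
    - [0,0,0.125]
    - [0,0,0.125]
  dr:
    - [0,0,0]
    - [0,0,0]
    - [0,0,0]
    - [0,0,0]
    - [0,0,0]
    - [0,0,0]
    - [0,0,0]
    - [0,0,0]

```text
time: 10.27
tool_pos: [0.5367, 0.179, 0.0928]
tool_rot: [-3.139, 0.001, 1.429]
contact_force: [0.2, 0.3, 1.2]
opening: 0.0918
grip_force: 0.0
```

```bash
python3 -c "
from h import *
feel()"
```

```text
F [0.05 0.03 0.02] sd [0.27 0.67 0.54] open 0.09194471887105314 grip 0.0 tcp [0.5388 0.1779 0.0942] t 10.6667
```

Request:
arm_command:
  fingers: [1,1,1,1,1,1,1,1]
  travel:
    - [0,0,0]
    - [0,0,0]
    - [0,0,0]
    - [0,0,0]
    - [0,0,0]
    - [0,0,0]
    - [0,0,0]
    - [0,0,0]
  dr:
    - [0,0,0]
    - [0,0,0]
    - [0,0,0]
    - [0,0,0]
    - [0,0,0]
    - [0,0,0]
    - [0,0,0]
    - [0,0,0]
  squeeze: 25

```text
time: 11.33
tool_pos: [0.5389, 0.1778, 0.0935]
tool_rot: [3.141, 0.0, 1.428]
contact_force: [1.1, -0.6, 0.5]
opening: 0.0487
grip_force: 24.8
```

Request:
arm_command:
  fingers: [1,1,1,1,1,1,1,1]
  travel:
    - [0,0,-0.005]
    - [0,0,-0.012]
    - [0,0,-0.02]
    - [0,0,-0.03]
    - [0,0,-0.04]
    - [0,0,-0.04]
    - [0,0,-0.04]
    - [0,0,-0.04]
  dr:
    - [0,0,0]
    - [0,0,0]
    - [0,0,0]
    - [0,0,0]
    - [0,0,0]
    - [0,0,0]
    - [0,0,0]
    - [0,0,0]

```text
time: 12.0
tool_pos: [0.5382, 0.1778, 0.1333]
tool_rot: [-3.141, 0.0, 1.428]
contact_force: [-0.1, 0.0, -4.8]
opening: 0.0489
grip_force: 24.8
```

```bash
python3 -c "
from h import *
feel(16)
for p,y in(((.3865,.281,.16),35.6),((.60,-.12,.16),119)): go(p,y)"
```

```text
F [ 0.21 -0.06 -4.63] sd [0.51 0.57 0.4 ] open 0.0490164758541865 grip 24.787065088748932 tcp [0.5385 0.1778 0.1334] t 12.8
t 12.8 travel [ 0.0806 -0.1651 -0.0266] dr [ 0.   0.  46.2]
t 12.8 travel [-0.2861  0.1031 -0.0266] dr [  0.    0.  -37.2]
```

4.6 N is about 470 g, which belongs on the board. I'll take a second reading while hovering there.

Request:
arm_command:
  fingers: [1,1,1,1,1,1,1,1]
  travel:
    - [0.006,-0.012,-0.015]
    - [0.016,-0.033,-0.027]
    - [0.028,-0.058,-0.027]
    - [0.04,-0.083,-0.027]
    - [0.053,-0.108,-0.027]
    - [0.064,-0.132,-0.027]
    - [0.073,-0.15,-0.027]
    - [0.08,-0.164,-0.027]
  dr:
    - [0,0,3]
    - [0,0,9]
    - [0,0,15]
    - [0,0,22]
    - [0,0,29]
    - [0,0,36]
    - [0,0,42]
    - [0,0,46]

```text
time: 13.47
tool_pos: [0.3858, 0.2811, 0.1606]
tool_rot: [-3.141, -0.0, 0.621]
contact_force: [0.2, 0.3, -5.6]
opening: 0.0487
grip_force: 24.8
```

Request:
arm_command:
  fingers: [1,1,1,1]
  travel:
    - [0,0,0]
    - [0,0,0]
    - [0,0,0]
    - [0,0,0]
  dr:
    - [0,0,0]
    - [0,0,0]
    - [0,0,0]
    - [0,0,0]

```text
time: 13.8
tool_pos: [0.3884, 0.2799, 0.1604]
tool_rot: [3.141, -0.0, 0.626]
contact_force: [-0.5, -0.0, -5.9]
opening: 0.0487
grip_force: 24.8
```

```bash
python3 -c "
from h import *
feel(16)
go((.3865,.281,.1115),35.6)"
```

```text
F [ 0.12 -0.09 -4.75] sd [0.46 0.34 0.41] open 0.048663498870342714 grip 24.7872993350029 tcp [0.3875 0.2803 0.1604] t 14.6
t 14.6 travel [-0.0004 -0.0011  0.0489] dr [ 0.  -0.   0.3]
```

Confirmed at 4.7 N, about 480 g. Lowering.

Request:
arm_command:
  fingers: [1,1,1,1,1,1,1,1]
  travel:
    - [0,0,0.01]
    - [0,0,0.022]
    - [0,0,0.034]
    - [0,0,0.042]
    - [0,0,0.046]
    - [0,0,0.048]
    - [0,0,0.049]
    - [0,0,0.049]
  dr:
    - [0,0,0]
    - [0,0,0]
    - [0,0,0]
    - [0,0,0]
    - [0,0,0]
    - [0,0,0]
    - [0,0,0]
    - [0,0,0]

```text
time: 15.27
tool_pos: [0.3878, 0.2804, 0.1117]
tool_rot: [3.141, -0.001, 0.626]
contact_force: [-0.1, -1.1, -4.6]
opening: 0.0488
grip_force: 24.8
```

```bash
python3 -c "
from h import *
feel(3)"
```

```text
F [ 0.11 -0.38 -4.38] sd [0.47 0.22 0.09] open 0.048752590049706244 grip 24.78719651699066 tcp [0.3878 0.2805 0.1118] t 15.4167
```

Request:
arm_command:
  fingers: [1,1,1]
  travel:
    - [0,0,0.0012]
    - [0,0,0.0012]
    - [0,0,0.0012]
  dr:
    - [0,0,0]
    - [0,0,0]
    - [0,0,0]

```text
time: 15.67
tool_pos: [0.3881, 0.2805, 0.1113]
tool_rot: [3.141, -0.002, 0.626]
contact_force: [-1.3, -1.4, 5.0]
opening: 0.0489
grip_force: 24.8
```

```bash
python3 -c "
from h import *
feel(3)"
```

```text
F [-1.73 -1.99  6.03] sd [0.22 0.23 0.15] open 0.04866312528494536 grip 24.81696367263794 tcp [0.3882 0.2805 0.1113] t 15.8167
```

Request:
arm_command:
  fingers: [-1,-1,-1,-1,-1,-1,-1,-1]
  travel:
    - [0,0,0]
    - [0,0,0]
    - [0,0,0]
    - [0,0,0]
    - [0,0,0]
    - [0,0,0]
    - [0,0,0]
    - [0,0,-0.01]
  dr:
    - [0,0,0]
    - [0,0,0]
    - [0,0,0]
    - [0,0,0]
    - [0,0,0]
    - [0,0,0]
    - [0,0,0]
    - [0,0,0]

```text
time: 16.48
tool_pos: [0.3864, 0.2797, 0.1188]
tool_rot: [-3.141, 0.004, 0.626]
contact_force: [-0.2, -0.7, -0.3]
opening: 0.0911
grip_force: 0.0
```

Request:
arm_command:
  fingers: [-1,-1,-1,-1,-1,-1,-1,-1]
  travel:
    - [0,0,-0.02]
    - [0,0,-0.05]
    - [0,0,-0.09]
    - [0,0,-0.13]
    - [0,0,-0.13]
    - [0,0.04,-0.13]
    - [0,0.08,-0.13]
    - [0,0.1,-0.13]
  dr:
    - [0,0,0]
    - [0,0,0]
    - [0,0,0]
    - [0,0,0]
    - [0,0,0]
    - [0,0,0]
    - [0,0,0]
    - [0,0,0]

```text
time: 17.15
tool_pos: [0.4477, 0.1969, 0.2502]
tool_rot: [3.14, -0.001, 0.625]
contact_force: [0.2, -0.3, -1.0]
opening: 0.0918
grip_force: 0.0
```

Request:
arm_command:
  fingers: [-1,-1,-1]
  travel:
    - [0,0,0]
    - [0,0,0]
    - [0,0,0]
  dr:
    - [0,0,0]
    - [0,0,0]
    - [0,0,0]

```text
time: 17.4
tool_pos: [0.4456, 0.1997, 0.2499]
tool_rot: [-3.141, 0.0, 0.625]
contact_force: [-1.1, 1.1, 0.5]
opening: 0.0918
grip_force: 0.0
```

Run:
```python
from h import *
from cell import *
for n in("scene","top"):
    c=read_camera(n);W=world(c);Z=W[...,2]
    print(n);blobs(W,(Z>.145)&(Z<.17)&(np.hypot(W[...,0]-.36,W[...,1]-.32)<.15),50)
    cv2.imwrite(f"pics/{n}2.png",c["color"])
print(observe()["tool_pos"],observe()["qvel"])
```

```text
scene
510 [251. 201.] x,y,long,short,ang [ 0.385   0.2777  0.0839  0.05   37.5815] z 0.156
642 [239. 227.] x,y,long,short,ang [ 0.325   0.3636  0.0853  0.0485 35.4675] z 0.156
top
288 [182. 283.] x,y,long,short,ang [3.650000e-01 2.609000e-01 4.380000e-02 2.810000e-02 1.242698e+02] z 0.157
277 [141. 305.] x,y,long,short,ang [ 0.3266  0.3426  0.066   0.0233 14.8356] z 0.156
[0.44540834 0.20011291 0.25013364] [ 0.00321602 -0.00316643 -0.00174405 -0.00294453  0.00260717 -0.00150372]
```

View pics/scene2.png

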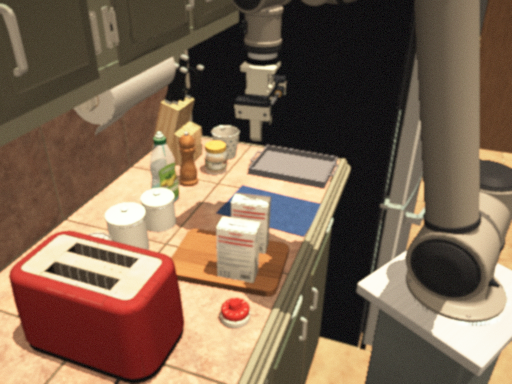

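Both cartons stand upright on the board at (238,248) and (251,215), tops at 0.156 m as expected. The gripper is clear and nothing else has moved.

```bash
python3 -c "
from cell import *
print(hand_in())"
```

```text
the job is handed in; nothing more can be done
None
```

Both cartons weighed over 400 g (about 580 g and 475 g), so both now stand upright on the chopping board, and the job is handed in after about 17.5 s.

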